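# Check the balance with a weight from the lever-lid case

## Robot

A 6-joint arm with a two-finger parallel gripper is mounted at the origin on the work surface. World frame = base frame: x ahead of the robot, y to its left, z up, the work surface at z = 0. Lengths are in m, angles in degrees, forces in N, time in s.
With the tool pointing down it reaches from about 0.4 to 0.825 m from the base axis. Payload 7 kg.
Tool frame: the origin (TCP) lies between the finger pads; the fingertips stand 22 mm ahead of it and the grasp point (between the pads) lies 3 mm ahead of it; z points along the fingers, y is the line along which they close (so a half turn about z gives the same grasp; the last joint's range is limited). The gripper opens to 88 mm and grips with 3 to 60 N. Pads are 19 mm wide; open, the fingers measure 130 mm over their backs; the gripper's body (78 mm by 193 mm) begins 47 mm behind the grasp point.
Start: joints at [-53.91, 20.546, 0.682, 0, -70.136, -16.507], TCP at [0.226, -0.636, 0.249] pointing down, gripper open.
Joint ranges: [-176.03, 176.03], [-82.01, 121.73], [-58.28, 71.71], [-173.87, 95.51], [-174.79, -0.11], [-173.66, 173.66]. Speed limits (degrees/s): [136.94, 136.94, 172.46, 180, 180, 180].

## Interface

Orientations are given as [roll, pitch, yaw] about the fixed x, y, z axes, in that order (R = Rz(yaw) Ry(pitch) Rx(roll)).
In Python, from plant import ctrl gives the robot as it stands.
- The arm moves only by the tool apply_moves, never from a script. Its argument "targets" is a list of rows, each an object with "travel": the shift along the tool's x, y, z in mm, a list of three; "roll": the turn about the tool's z in degrees; "jaw": the finger opening in mm, from 0 to 87.6. In form: [{"travel": [tx, ty, tz], "roll": roll, "jaw": jaw}, ...]. A call has 1 to 10 rows; each row shifts and turns the commanded pose from where the row before left it, along the tool's axes as they then stand; what a row does not reach is not made up. A row lasts 1/10 s, in which the tool goes at most 50 mm and 8.59 degrees, less where a joint would pass 70% of its speed; a pose out of reach is approached as far as the arm can. A call with a gripper value outside its range is refused whole. The fingers move at their own pace and stop on an object; the grip force is fixed at half the most. Time passes only in rows, so rows that do not move let the fingers close. It gives the time, the measured TCP pose, the force, the opening and the grip force at its end, in the units of the state.
- ctrl.get_obs(): the state, without advancing time (a new reading comes with each control period).
- ctrl.snapshot(name): name is "scene" or "top" or "wrist"; returns the picture (384x512x3 uint8, red, green, blue); there is no depth.
- ctrl.calibration(name): a dict with "K" (3x3 intrinsics, pixels), "extrinsics" (4x4, takes a point from camera to world coordinates); the wrist camera has in their place "hand_eye" (4x4, takes a point from camera to tool coordinates, whose origin is the TCP and whose axes are the flange's). Camera axes: x right, y down, z forward; pixel columns grow to the right and rows downward; lengths in m; the calibration is good to about 2 mm. A picture is of the moment at which its call begins: read the wrist's pose just before it. calibration takes no time and is no camera call.
- ctrl.close_job(): hands the job in; it is judged then, once.
The state is a dict: "clock": time; "joint_pos": joint angles; "qvel": joint speeds; "tau": joint torques, N m; "tool_pos": TCP position; "orientation": TCP orientation; "force": force on the tool from outside, world axes, zero at the start; "moment": the same for the moment, N m; "opening": finger opening in m; "gripper_force": force on a finger pad.
Only numpy, scipy, OpenCV 4.12 (cv2) and the standard library are available. Lean on these libraries where they do the work, as an engineer would, in place of code of your own. Each camera call takes 0.05 s, during which the arm holds its last target. There are 200 camera calls.

## Task

The balance needs a check: lever up the lid of the weight case with the spatula's blade, put into the notch at the case's front (do not lift the lid with the fingers), and open it until it stands upright or leans back. Lay the spatula down on the bench, and set the largest of the three weights gently and upright in the middle of the balance pan. Leave the other two weights standing in the case and everything else on the bench where it is.

Things in the scene. Friction and masses are not known exactly. Their poses are not given: they have to be found in the camera images.
- spatula_grip (a point): Where to grip the spatula (loose, lying flat on the bench, 180 mm long, 70 g): on its black handle (100 long x 14 wide x 16 mm high), half-way up (8 mm), near the centre of mass, 25 mm behind the handle's front end. x axis along the tool towards the blade's tip, 105 mm ahead; z up. The handle's rear end is 75 mm behind.
- spatula_tip (a point): Middle of the free end of the spatula's blade: flat steel, 80 long x 16 wide x 2 mm thick, level, in line with the handle and at its mid-height.
- notch (a point): Middle of the mouth of the notch in the case's front face. It is cut from the top of the front wall: 44 mm wide, 8 mm high, right through the 6 mm wall; the sill is 4 mm below this point, the underside of the closed lid 4 mm above it. x axis points level into the case, square to its front; z up. A black strip on the lid's edge marks it.
- lid_hinge (a point): Middle of the lid's hinge line, at the rear top edge of the case, 4 mm higher than the notch point and 134 mm farther along the case's x. The hinge axis is the case's y; the underside of the lid lies in the plane through this line. The lid is a steel plate 160 wide, 132 deep, 5 mm thick, 280 g, flush with the case's front.
- lid (a joint): Lid angle in rad: 0 closed, 1.57 upright, at most 2.4. A stiff friction hinge: the lid stays at any angle where it is left; about 3.5 N at its front edge lifts it.
- case_floor (a point): Centre of the inner floor, 6 mm above the bench. Inside: 120 deep (x) x 148 wide (y) x 64 mm high. Two low dividers (14 mm above the floor, 3 mm thick, at y = -24.5 and +24.5 mm) run front to back and make three bays; one weight stands in each, in any order. Axes as for the case.
- pan (a point): Centre of the top of the balance's round steel pan, 120 mm across, 78 mm above the bench. The balance is a fixed white top-loading one, 230 deep x 170 wide, its housing 65 mm high; the pan lies 35 mm behind the housing's centre.
- weight_large_mid (a point): The largest of three plain steel weights standing in the case, at its centre (half-way up, on the axis). 32 mm across, 58 mm tall: a smooth cylinder 39 mm high with a narrower knob on top; z along the axis, up. 200 g. It is the one for the pan.
- weight_medium_mid (a point): The middle-sized of three plain steel weights standing in the case, at its centre (half-way up, on the axis). 26 mm across, 46 mm tall: a smooth cylinder 31 mm high with a narrower knob on top; z along the axis, up. It stays in the case.
- weight_small_mid (a point): The smallest of three plain steel weights standing in the case, at its centre (half-way up, on the axis). 21 mm across, 36 mm tall: a smooth cylinder 24 mm high with a narrower knob on top; z along the axis, up. It stays in the case.
- jar: Bystander, loose, to be left alone: small glass jar, 38 mm across, 48 mm tall, near the front edge. Origin at the centre of its underside.
- dish: Bystander, loose, to be left alone: flat glass dish, 60 mm across, 15 mm high. Origin at the centre of its underside.
- beaker: Bystander, loose, to be left alone: glass beaker, 68 mm across, 90 mm tall. Origin at the centre of its underside.
- crucible: Bystander, loose, to be left alone: white crucible, 40 mm across, 34 mm tall. Origin at the centre of its underside.
- brush: Bystander, loose, to be left alone: brush 170 mm long with a wooden handle, lying left of the spatula. Origin at the centre of its underside.
- reagent: Bystander, loose, to be left alone: brown reagent bottle, 56 mm across, 85 mm tall. Origin at the centre of its underside.
- stopper: Bystander, loose, to be left alone: rubber stopper, 30 mm across, 26 mm tall. Origin at the centre of its underside.
- case: Weight case: fixed metal box, 132 deep (x) x 160 wide (y) x 70 mm high without its lid, walls 6 mm, black corner strips. Origin at the centre of its underside; its front looks to its own -x (towards the robot, turned by its yaw).
- spatula: The spatula itself; origin under its middle, on the bench, 15 mm ahead of the grip point; axes as for the grip point.
- weight_large: The large weight itself; origin at the centre of its underside.
- balance: The balance itself, fixed; origin at the centre of its underside, x towards its rear.
Things that resemble listed ones, but are neither listed nor needed, are in the scene too. Of the things shaped like the spatula, the black one is meant.

How it is judged:
By the outcome, as a careful person would: the job done as asked, in the order asked, and still so for the second after the job is handed in, with the robot touching nothing.
It also fails if it takes over 72 s, if anything falls off the work surface, if the arm or the gripper's body presses on something with over 40 N, if the wrist force passes 120 N, or if a joint passes its speed limit or range.

## Working session

There is one attempt and no reset: what is moved stays moved. The work goes in short steps, Python scripts to look and compute and a tool call to move; the robot and the scene stay as the last step left them, time stands still between calls to the robot, and variables do not carry over. Pictures are saved under pics/ and viewed, at most 10 in all, crops included, and the job is handed in when it is done.

Besides the shell and the picture viewer there is one more tool, called after "Call:" by a JSON object that holds its "fn" and its "kwargs". apply_moves: Moves the arm, as the interface text tells. Its arguments: {"type":"object","properties":{"targets":{"type":"array","items":{"type":"object","properties":{"travel":{"type":"array","items":{"type":"number"}},"roll":{"type":"number"},"jaw":{"type":"number"}}}}},"required":["targets"]}

```bash
ls; mkdir -p pics; python3 - <<'E'
from plant import ctrl
import cv2,numpy as np
np.set_printoptions(precision=4,suppress=True)
o=ctrl.get_obs();print(o['clock'],o['tool_pos'],o['orientation'],o['opening'])
ims=[]
for n in("scene","top"):
    im=ctrl.snapshot(n);cv2.imwrite(f"pics/{n}0.png",im[...,::-1]);c=ctrl.calibration(n);print(n,c)
print(ctrl.calibration("wrist"))
for n in("scene","top"):
    im=cv2.imread(f"pics/{n}0.png");cv2.imwrite(f"pics/{n}0b.png",cv2.resize(im,(800,600),interpolation=cv2.INTER_CUBIC))
E
```

```text
pics
0.0 [ 0.226  -0.6355  0.2476] [ 179.9038   -0.0098 -160.4248] 0.08776876256900126
scene {'K': array([[355.3898,   0.    , 256.3651],
       [  0.    , 355.3898, 191.6225],
       [  0.    ,   0.    ,   1.    ]]), 'extrinsics': array([[ 0.0965,  0.7216, -0.6855,  1.0699],
       [ 0.9952, -0.0581,  0.079 , -0.0131],
       [ 0.0172, -0.6899, -0.7237,  0.7168],
       [ 0.    ,  0.    ,  0.    ,  1.    ]])}
top {'K': array([[477.5862,   0.    , 256.1443],
       [  0.    , 477.5862, 179.9277],
       [  0.    ,   0.    ,   1.    ]]), 'extrinsics': array([[ 0.0228, -0.9812,  0.1917,  0.2592],
       [-0.9996, -0.0254, -0.011 ,  0.0651],
       [ 0.0157, -0.1914, -0.9814,  1.2068],
       [ 0.    ,  0.    ,  0.    ,  1.    ]])}
{'K': array([[306.7701,   0.    , 257.3859],
       [  0.    , 306.7701, 190.7125],
       [  0.    ,   0.    ,   1.    ]]), 'hand_eye': array([[-0.0004, -0.964 , -0.2659,  0.0714],
       [ 1.    , -0.0005,  0.0002, -0.0005],
       [-0.0004, -0.2659,  0.964 , -0.136 ],
       [ 0.    ,  0.    ,  0.    ,  1.    ]])}
```

View pics/top0b.png

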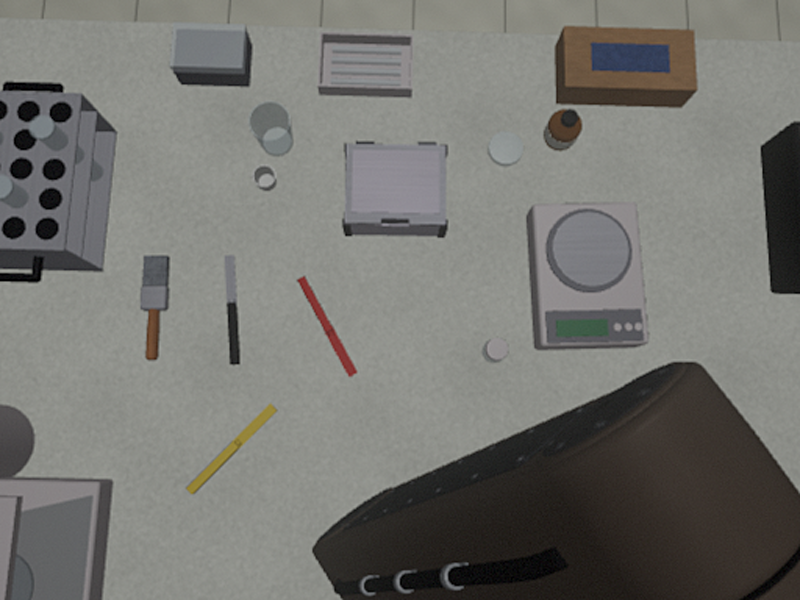

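View pics/scene0b.png

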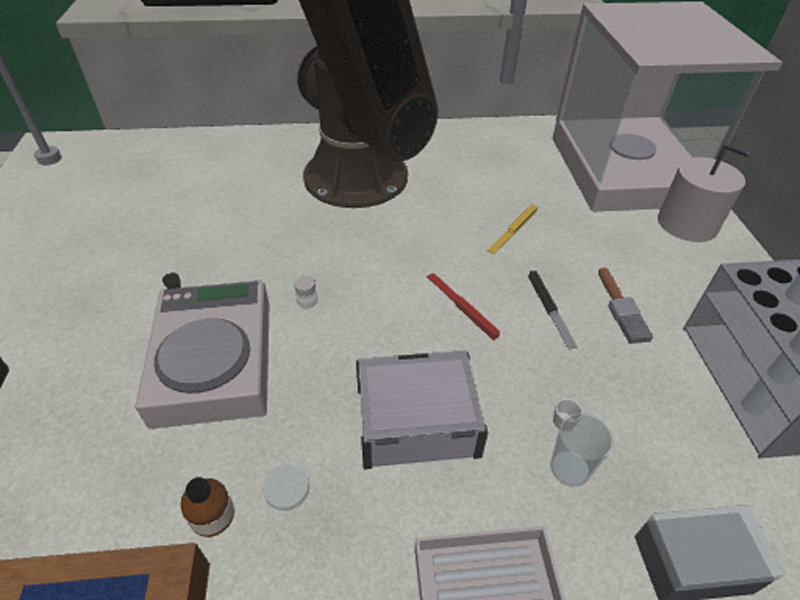

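The candidates, in the 800-px top picture:
- Black spatula, grey blade: handle (234,335), blade tip (230,256).
- Red look-alike: (327,325).
- Yellow look-alike: (232,450).
- Brush: (153,305).

I choose the black one. The case is at (396,188) with its black notch strip at (396,221), and the balance pan is at (589,250).

```bash
cat > h.py <<'E'
import numpy as np,cv2
from plant import ctrl
from scipy.spatial.transform import Rotation as Ro
np.set_printoptions(precision=4,suppress=True)
def cam(n,o=None):
    c=ctrl.calibration(n)
    if n!="wrist": return c["K"],c["extrinsics"]
    o=o or ctrl.get_obs();T=np.eye(4);T[:3,:3]=Ro.from_euler("xyz",o["orientation"],degrees=True).as_matrix();T[:3,3]=o["tool_pos"]
    return c["K"],T@c["hand_eye"]
def ray(n,uv,C):
    K,E=C;d=E[:3,:3]@np.linalg.solve(K,np.array([uv[0],uv[1],1.]));return E[:3,3],d/np.linalg.norm(d)
def plane(C,uv,z):
    p,d=ray(None,uv,C);return p+d*(z-p[2])/d[2]
def proj(C,P):
    K,E=C;q=E[:3,:3].T@(np.asarray(P)-E[:3,3]);q=K@q;return q[:2]/q[2]
def tri(C1,u1,C2,u2):
    A=[];b=[]
    for C,u in((C1,u1),(C2,u2)):
        p,d=ray(None,u,C);M=np.eye(3)-np.outer(d,d);A.append(M);b.append(M@p)
    return np.linalg.lstsq(np.vstack(A),np.hstack(b),rcond=None)[0]
def shot(name,f):
    o=ctrl.get_obs();im=ctrl.snapshot(name)[...,::-1].copy();cv2.imwrite(f"pics/{f}.png",im);return im,cam(name,o),o
E
python3 - <<'E'
from h import *
s=1/1.5625
T=cam("top")
im=cv2.imread("pics/top0.png");g=im.max(2)
def blob(x0,y0,x1,y1,f):
    m=np.zeros(g.shape,np.uint8);m[y0:y1,x0:x1]=f(im[y0:y1,x0:x1].astype(int));return m
m=blob(138,190,160,236,lambda a:a.max(2)<70)
ys,xs=np.nonzero(m);print("handle",len(xs),xs.min(),xs.max(),ys.min(),ys.max())
pts=np.c_[xs,ys].astype(np.float32);r=cv2.minAreaRect(pts);print(r)
W=np.array([plane(T,p,.012)[:2] for p in pts]);c=W.mean(0);u,S,v=np.linalg.svd(W-c);d=v[0]*np.sign(v[0][0]);t=(W-c)@d;print("handle c",c,"dir",d,np.degrees(np.arctan2(d[1],d[0])),t.min(),t.max())
print("tip",plane(T,(147.3,164),.009))
for n,p,z in [("lidFL",(220.5,141),.075),("lidFR",(286,141),.075),("lidRL",(221,92),.075),("lidRR",(286,92),.075),("strip",(253,141.5),.075),("pan",(377,160),.078),("jar",(318,223),.048),("red",(209,208),0.01),("dish",(323,95),.015),("cruc",(169,114),.034),("beaker",(173,75),.09),("brush",(98,196),.01),("yellow",(148,288),.01)]:
    print(n,plane(T,p,z))
E
```

```text
handle 222 146 152 194 232
((148.83384704589844, 213.00921630859375), (38.274314880371094, 5.7688822746276855), 86.8201675415039)
handle c [0.4003 0.3184] dir [0.9936 0.1134] 6.510511986690408 -0.047252744335272254 0.04979720973977132
tip [0.5276 0.3315 0.009 ]
lidFL [0.5752 0.1419 0.075 ]
lidFR [ 0.5796 -0.0187  0.075 ]
lidRL [0.7021 0.1454 0.075 ]
lidRR [ 0.7068 -0.0173  0.075 ]
strip [0.5761 0.0623 0.075 ]
pan [ 0.5368 -0.2411  0.078 ]
jar [ 0.3827 -0.1009  0.048 ]
red [0.4179 0.1688 0.01  ]
dish [ 0.725  -0.1196  0.015 ]
cruc [0.6547 0.2792 0.034 ]
beaker [0.7374 0.2649 0.09  ]
brush [0.4414 0.4497 0.01  ]
yellow [0.2179 0.309  0.01  ]
```

Call:
{"fn": "apply_moves", "kwargs": {"targets": [{"travel":[0,0,0],"roll":6.5,"jaw":60},{"travel":[0,0,0],"roll":6.5,"jaw":60},{"travel":[-33,36,0],"roll":0,"jaw":60},{"travel":[-33,36,0],"roll":0,"jaw":60},{"travel":[-33,36,0],"roll":0,"jaw":60},{"travel":[-33,36,0],"roll":0,"jaw":60},{"travel":[-33,36,0],"roll":0,"jaw":60},{"travel":[-33,36,0],"roll":0,"jaw":60},{"travel":[-33,36,0],"roll":0,"jaw":60},{"travel":[-33,36,0],"roll":0,"jaw":60}]}}

```text
clock: 1.1
tool_pos: [0.4561, -0.3177, 0.2485]
orientation: [180.0, -0.0, -173.4]
force: [0.2, -0.8, 0.6]
opening: 0.0597
gripper_force: 0.0
```

Call:
{"fn": "apply_moves", "kwargs": {"targets": [{"travel":[0,48,0],"roll":0,"jaw":60},{"travel":[0,48,0],"roll":0,"jaw":60},{"travel":[0,48,0],"roll":0,"jaw":60},{"travel":[0,48,0],"roll":0,"jaw":60},{"travel":[0,48,0],"roll":0,"jaw":60},{"travel":[0,48,0],"roll":0,"jaw":60},{"travel":[0,48,0],"roll":0,"jaw":60},{"travel":[0,48,0],"roll":0,"jaw":60},{"travel":[0,48,0],"roll":0,"jaw":60},{"travel":[0,48,0],"roll":0,"jaw":60}]}}

```text
clock: 2.1
tool_pos: [0.3995, 0.1591, 0.2488]
orientation: [180.0, 0.0, -173.4]
force: [0.2, 0.5, 0.6]
opening: 0.06
gripper_force: 0.0
```

Call:
{"fn": "apply_moves", "kwargs": {"targets": [{"travel":[-12,38.5,0],"roll":0,"jaw":60},{"travel":[-12,38.5,0],"roll":0,"jaw":60},{"travel":[-12,38.5,0],"roll":0,"jaw":60},{"travel":[-12,38.5,0],"roll":0,"jaw":60},{"travel":[0,0,0],"roll":0,"jaw":60}]}}

```text
clock: 2.6
tool_pos: [0.431, 0.3196, 0.2474]
orientation: [-179.9, -0.0, -173.3]
force: [0.3, -0.8, -0.8]
opening: 0.0601
gripper_force: 0.0
```

```bash
python3 - <<'E'
from h import *
im,C,o=shot("wrist","w1");print(o["tool_pos"],o["orientation"])
for P in([.40,.318,.012],[.4503,.3241,.016],[.529,.333,.009]):print(proj(C,P))
im2,T,_=shot("top","t1")
cv2.imwrite("pics/tscene.png",ctrl.snapshot("scene")[...,::-1])
print(cv2.cvtColor(im2,cv2.COLOR_BGR2GRAY)[140:144,253])
E
```

```text
[0.431  0.3196 0.2474] [-179.9499   -0.0249 -173.282 ]
[259.5646 141.0342]
[259.6653 182.7556]
[259.2583 239.5667]
[ 66  39  51 109]
```

View pics/w1.png

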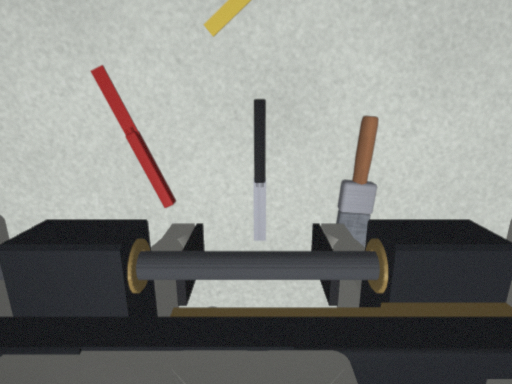

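The picture shows the black handle from (260,100) to (260,183) and the blade tip at (260,241). That matches the projected estimates, so this is the right tool. Next I refine the estimate in numbers.

```bash
python3 - <<'E'
from h import *
im=cv2.imread("pics/w1.png")
C=cam("wrist")
m=(im[90:190,240:280].max(2)<60);ys,xs=np.nonzero(m);xs+=240;ys+=90
f=np.polyfit(ys,xs,1);print(len(xs),ys.min(),ys.max(),f,xs.min(),xs.max())
a=plane(C,(np.polyval(f,ys.max()+.5),ys.max()+.5),.014);b=plane(C,(np.polyval(f,ys.min()-.5),ys.min()-.5),.014)
d=(a-b)[:2];print("front",a,"rear",b,np.linalg.norm(d),np.degrees(np.arctan2(d[1],d[0])))
d/=np.linalg.norm(d);g=a[:2]-.013*d;print("grip",g)
R=Ro.from_euler("xyz",ctrl.get_obs()["orientation"],degrees=True).as_matrix();print("move tool mm",1e3*R.T@(np.r_[g,.011]-ctrl.get_obs()["tool_pos"]))
# strip & lid front in top image
t=cv2.imread("pics/t1.png");T=cam("top")
gr=t.max(2).astype(int);ys,xs=np.nonzero(gr[134:146,235:272]<75);xs+=235;ys+=134
print("strip",xs.min(),xs.max(),ys.min(),ys.max(),xs.mean(),ys.mean(),plane(T,(xs.mean(),ys.mean()),.075))
E
```

```text
771 100 181 [ -0.0078 260.3097] 255 264
front [0.4483 0.3188 0.014 ] rear [0.3514 0.3082 0.014 ] 0.09751423706349328 6.2231340417987235
grip [0.4354 0.3174]
move tool mm [ -5.8088   1.6036 236.8688]
strip 235 271 140 145 252.0253164556962 142.69620253164558 [0.573  0.0646 0.075 ]
```

```bash
python3 - <<'E'
from h import *
for i in range(2):
    o=ctrl.get_obs();print(o["clock"],o["tool_pos"],o["orientation"])
ctrl.snapshot("scene")
o=ctrl.get_obs();print(o["clock"],o["tool_pos"],o["orientation"])
ctrl.snapshot("scene")
o=ctrl.get_obs();print(o["clock"],o["tool_pos"],o["orientation"])
E
```

```text
2.75 [0.43   0.3154 0.2479] [-179.934    -0.0689 -173.3958]
2.75 [0.43   0.3154 0.2479] [-179.934    -0.0689 -173.3958]
2.8 [0.4301 0.315  0.2482] [-179.9609   -0.0425 -173.4281]
2.85 [0.4302 0.3148 0.2485] [-179.9866   -0.0164 -173.4462]
```

Call:
{"fn": "apply_moves", "kwargs": {"targets": [{"travel":[-6.7,6.1,20],"roll":0,"jaw":40},{"travel":[0,0,45],"roll":0,"jaw":40},{"travel":[0,0,45],"roll":0,"jaw":40},{"travel":[0,0,40],"roll":0,"jaw":40},{"travel":[0,0,35],"roll":0,"jaw":40},{"travel":[0,0,15],"roll":0,"jaw":40},{"travel":[0,0,0],"roll":0,"jaw":40},{"travel":[0,0,0],"roll":0,"jaw":40},{"travel":[0,0,0],"roll":0,"jaw":40}]}}

```text
clock: 3.75
tool_pos: [0.4371, 0.3231, 0.0502]
orientation: [179.9, 0.1, -173.4]
force: [1.4, 0.4, 0.3]
opening: 0.0404
gripper_force: 0.0
```

```bash
python3 - <<'E'
from h import *
o=ctrl.get_obs();print(o["clock"],o["tool_pos"],o["orientation"],o["force"])
E
```

```text
3.75 [0.4371 0.3231 0.0502] [ 179.8903    0.1071 -173.4228] [1.3915 0.3745 0.341 ]
```

Call:
{"fn": "apply_moves", "kwargs": {"targets": [{"travel":[0,0,12],"roll":0,"jaw":40},{"travel":[0,0,12],"roll":0,"jaw":40},{"travel":[0,0,0],"roll":0,"jaw":40},{"travel":[0,0,0],"roll":0,"jaw":40},{"travel":[0,0,0],"roll":0,"jaw":40}]}}

```text
clock: 4.25
tool_pos: [0.4365, 0.3227, 0.0246]
orientation: [-180.0, 0.0, -173.4]
force: [-0.1, 0.1, 1.1]
opening: 0.04
gripper_force: 0.0
```

Call:
{"fn": "apply_moves", "kwargs": {"targets": [{"travel":[0,0,1],"roll":0,"jaw":20},{"travel":[0,0,0],"roll":0,"jaw":5},{"travel":[0,0,0],"roll":0,"jaw":0},{"travel":[0,0,0],"roll":0,"jaw":0},{"travel":[0,0,0],"roll":0,"jaw":0},{"travel":[0,0,0],"roll":0,"jaw":0},{"travel":[0,0,0],"roll":0,"jaw":0}]}}

```text
clock: 4.95
tool_pos: [0.4364, 0.3226, 0.0237]
orientation: [180.0, 0.0, -173.4]
force: [-0.8, -0.1, 1.9]
opening: 0.0136
gripper_force: 30.2
```

```bash
python3 - <<'E'
import cv2,numpy as np
t=cv2.imread("pics/t1.png")[80:160,205:305];s=cv2.imread("pics/tscene.png")[210:310,215:325]
a=cv2.resize(t,None,fx=4,fy=4,interpolation=cv2.INTER_CUBIC);b=cv2.resize(s,None,fx=3.6,fy=3.6,interpolation=cv2.INTER_CUBIC)
h=max(a.shape[0],b.shape[0]);o=np.zeros((h,a.shape[1]+b.shape[1],3),np.uint8);o[:a.shape[0],:400]=a;o[:b.shape[0],400:]=b
cv2.imwrite("pics/crop1.png",cv2.convertScaleAbs(o,alpha=1.4));print(o.shape)
E
```

```text
(360, 796, 3)
```

View pics/crop1.png

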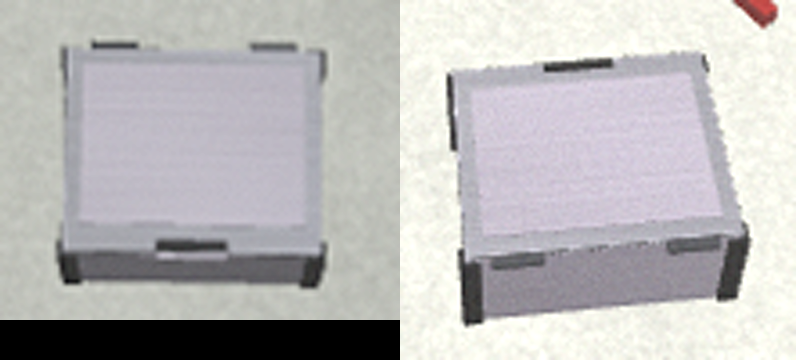

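Call:
{"fn": "apply_moves", "kwargs": {"targets": [{"travel":[0,0,-20],"roll":0,"jaw":0},{"travel":[0,0,-40],"roll":0,"jaw":0},{"travel":[0,0,-40],"roll":0,"jaw":0},{"travel":[0,0,-20],"roll":0,"jaw":0},{"travel":[0,0,0],"roll":0,"jaw":0}]}}

```text
clock: 5.45
tool_pos: [0.4376, 0.324, 0.147]
orientation: [179.8, 0.2, -173.4]
force: [0.6, -0.3, -1.0]
opening: 0.0138
gripper_force: 30.2
```

The crop shows the lid in the top view with corners at full-frame px (222,92), (285,92), (221,142), (285,142) and the strip at (253,142). The same corners are visible in the scene view. Now I triangulate them.

```bash
python3 - <<'E'
from h import *
T=cam("top");S=cam("scene")
q=dict(FL=((221.25,142.5),(299.2,225.6)),FR=((285.5,141.75),(228.9,230)),RL=((221.75,92),(310,274.4)),RR=((285.5,92),(233,281.7)),strip=((253,141.75),(264.4,227.5)))
P={}
for k,(a,b) in q.items():
    P[k]=tri(T,a,S,b);print(k,P[k],plane(T,a,.075)[:2],plane(S,b,.075)[:2])
for A,B in(("FR","FL"),("RR","RL")):
    for w in(lambda k:P[k],lambda k:plane(T,q[k][0],.075),lambda k:plane(S,q[k][1],.075)):
        d=w(B)-w(A);print(A,B,np.degrees(np.arctan2(-d[0],d[1])),np.linalg.norm(d))
# spatula in the hand, seen by wrist: handle line and tip
im,C,o=shot("wrist","w2");print(o["clock"],o["tool_pos"],o["orientation"])
g=im.max(2);sub=g[60:330,235:285]
ys,xs=np.nonzero(sub<60)
for y in range(60,330,12):
    print(y,im[y,244:276:4].max(1))
E
```

```text
FL [0.5733 0.1429 0.0704] [0.5715 0.14  ] [0.577  0.1444]
FR [ 0.5773 -0.017   0.0765] [ 0.5777 -0.0175] [ 0.5762 -0.0165]
RL [0.7029 0.1439 0.0733] [0.7022 0.1435] [0.7039 0.1438]
RR [ 0.7068 -0.015   0.0751] [ 0.7068 -0.0161] [ 0.7068 -0.014 ]
strip [0.5756 0.0633 0.0749] [0.5755 0.0623] [0.5758 0.0642]
FR FL 1.4346201173576023 0.1599943695420945
FR FL 2.2468191715127155 0.15759319783321935
FR FL -0.2852605294997369 0.16093683269385484
RR RL 1.4042365534782202 0.1590061639193989
RR RL 1.6577474211699506 0.15967190229104533
RR RL 1.0631976638649356 0.15779730811464482
5.45 [0.4376 0.324  0.147 ] [ 179.7525    0.2454 -173.3937]
60 [229 225 223 221 221 226 229 229]
72 [226 226 224 222 223 224 222 224]
84 [42 46 47 52 50 51 48 89]
96 [40 47 50 56 48 47 47 94]
108 [ 42  47  50  53  49  48  46 114]
120 [ 38  48  49  51  49  49  48 117]
132 [ 43  52  46  51  50  50  49 127]
144 [ 36  52  53  50  48  48  50 130]
156 [ 48  48  51  51  51  47  50 151]
168 [ 58  51  54  52  52  47  45 192]
180 [ 59  52  51  54  49  50  46 187]
192 [ 73  51  53  50  50  50  45 227]
204 [ 76  46  51  54  47  49  51 224]
216 [ 93  53  50  54  49  44  46 222]
228 [31 53 53 48 51 49 48 29]
240 [33 50 52 49 49 46 41 29]
252 [56 58 60 62 63 61 55 60]
264 [91 92 93 91 89 90 95 91]
276 [102 103 103  99 103 101 103 105]
288 [200 202 199 198 201 200 202 187]
300 [200 198 197 193 198 198 197 216]
312 [100  99 101  95  98 100  98 101]
324 [36 37 39 34 38 39 33 38]
```

Call:
{"fn": "apply_moves", "kwargs": {"targets": [{"travel":[0,0,0],"roll":5.1,"jaw":0},{"travel":[-2,-30,0],"roll":0,"jaw":0},{"travel":[-2,-42,0],"roll":0,"jaw":0},{"travel":[-2,-42,0],"roll":0,"jaw":0},{"travel":[-2,-42,0],"roll":0,"jaw":0},{"travel":[-2,-42,0],"roll":0,"jaw":0},{"travel":[-2,-42,0],"roll":0,"jaw":0},{"travel":[-1.5,-24,0],"roll":0,"jaw":0},{"travel":[0,0,15],"roll":0,"jaw":0},{"travel":[0,0,0],"roll":0,"jaw":0}]}}

```text
clock: 6.5
tool_pos: [0.455, 0.0574, 0.1261]
orientation: [-179.9, -0.3, -178.7]
force: [-0.9, -0.6, -1.1]
opening: 0.0139
gripper_force: 30.2
```

Call:
{"fn": "apply_moves", "kwargs": {"targets": [{"travel":[0,0,15],"roll":0,"jaw":0},{"travel":[0,0,15],"roll":0,"jaw":0},{"travel":[0,0,12],"roll":0,"jaw":0},{"travel":[0,0,0],"roll":0,"jaw":0},{"travel":[0,0,0],"roll":0,"jaw":0},{"travel":[0,0,0],"roll":0,"jaw":0}]}}

```text
clock: 7.1
tool_pos: [0.457, 0.0594, 0.087]
orientation: [180.0, 0.0, -178.5]
force: [0.1, -0.3, -0.9]
opening: 0.0138
gripper_force: 30.2
```

```bash
python3 - <<'E'
from h import *
o=ctrl.get_obs();print(o["clock"],o["tool_pos"],o["orientation"])
s,S,_=shot("scene","s2");w,W,_=shot("wrist","w2b");t,T,_=shot("top","t2")
tcp=np.array(o["tool_pos"]);tip=tcp+np.array([.0925,.0024,-.0157])
for C in(S,W,T):print(proj(C,tip),proj(C,[.5755,.063,.066]))
a=cv2.resize(s[190:280,205:315],None,fx=4,fy=4,interpolation=cv2.INTER_CUBIC)
b=cv2.resize(t[120:210,215:300],None,fx=4,fy=4,interpolation=cv2.INTER_CUBIC)
cv2.imwrite("pics/crop2.png",np.hstack([a,b]))
E
```

```text
7.1 [0.457  0.0594 0.087 ] [ 179.9927    0.026  -178.4853]
[262.0482 219.6333] [263.7217 229.8472]
[258.0005 380.4699] [258.7692 404.9997]
[252.9256 152.3969] [252.669  142.7253]
```

View pics/crop2.png

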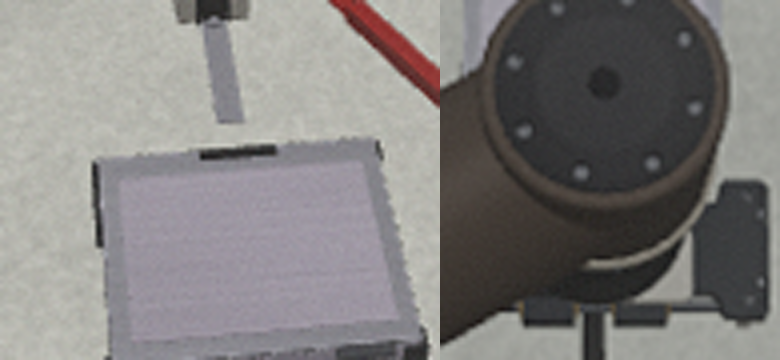

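The blade tip at (262.5,220.5) in the scene view is in line with the notch strip (264,228), about 26 mm in front of it. I lower it and insert slowly.

Call:
{"fn": "apply_moves", "kwargs": {"targets": [{"travel":[0,0,4.5],"roll":0,"jaw":0},{"travel":[0,0,0],"roll":0,"jaw":0},{"travel":[-8,0,0],"roll":0,"jaw":0},{"travel":[-8,0,0],"roll":0,"jaw":0},{"travel":[-5,0,0],"roll":0,"jaw":0},{"travel":[-4,0,0],"roll":0,"jaw":0},{"travel":[-4,0,0],"roll":0,"jaw":0},{"travel":[0,0,0],"roll":0,"jaw":0},{"travel":[0,0,0],"roll":0,"jaw":0}]}}

```text
clock: 8.15
tool_pos: [0.4856, 0.0597, 0.0819]
orientation: [-180.0, -0.0, -178.5]
force: [0.6, 0.4, -1.5]
opening: 0.0135
gripper_force: 30.2
```

Call:
{"fn": "apply_moves", "kwargs": {"targets": [{"travel":[-4,0,0],"roll":0,"jaw":0},{"travel":[-4,0,0],"roll":0,"jaw":0},{"travel":[-4,0,0],"roll":0,"jaw":0},{"travel":[0,0,0],"roll":0,"jaw":0},{"travel":[0,0,0],"roll":0,"jaw":0}]}}

```text
clock: 8.65
tool_pos: [0.4977, 0.06, 0.0819]
orientation: [-180.0, -0.0, -178.5]
force: [-0.6, -0.3, -0.8]
opening: 0.014
gripper_force: 30.2
```

```bash
python3 - <<'E'
from h import *
o=ctrl.get_obs();print(o["clock"],o["tool_pos"],o["orientation"])
s,S,_=shot("scene","s3")
a=cv2.resize(s[175:285,200:320],None,fx=4.5,fy=4.5,interpolation=cv2.INTER_CUBIC)
cv2.imwrite("pics/crop3.png",a)
E
```

```text
8.65 [0.4977 0.06   0.0819] [-179.9947   -0.0159 -178.5302]
```

View pics/crop3.png

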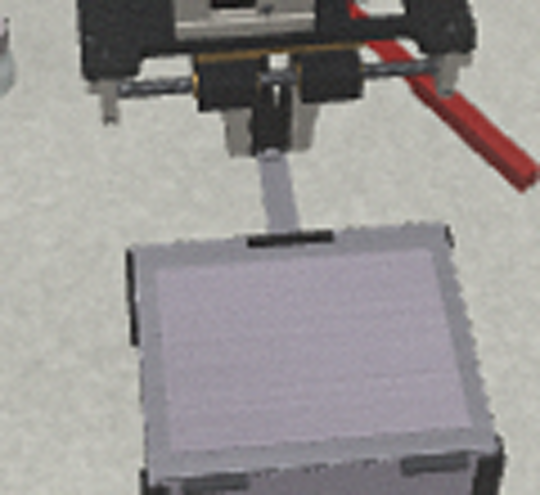

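Call:
{"fn": "apply_moves", "kwargs": {"targets": [{"travel":[0,0,-3],"roll":0,"jaw":0},{"travel":[0,0,-3],"roll":0,"jaw":0},{"travel":[0,0,-3],"roll":0,"jaw":0},{"travel":[0,0,-3],"roll":0,"jaw":0},{"travel":[0,0,-3],"roll":0,"jaw":0},{"travel":[0,0,-3],"roll":0,"jaw":0},{"travel":[0,0,-3],"roll":0,"jaw":0},{"travel":[0,0,0],"roll":0,"jaw":0},{"travel":[0,0,0],"roll":0,"jaw":0}]}}

```text
clock: 9.6
tool_pos: [0.4978, 0.0601, 0.1032]
orientation: [180.0, 0.0, -178.5]
force: [0.5, -0.3, -3.1]
opening: 0.0138
gripper_force: 30.5
```

```bash
python3 - <<'E'
from h import *
o=ctrl.get_obs();print(o["clock"],o["tool_pos"],o["orientation"],o["force"],o["moment"])
s,S,_=shot("scene","s4")
a=cv2.resize(s[175:285,200:320],None,fx=4.5,fy=4.5,interpolation=cv2.INTER_CUBIC)
cv2.imwrite("pics/crop4.png",a)
tcp=np.array(o["tool_pos"]);print(proj(S,tcp+np.array([.0925,.0024,-.0157])),proj(S,tcp+np.array([.013,.0003,-.0157])))
E
```

```text
9.6 [0.4978 0.0601 0.1032] [ 179.9924    0.0191 -178.5134] [ 0.54   -0.3027 -3.1033] [-0.1141 -0.0264 -0.0531]
[264.5516 229.232 ] [259.9153 202.7205]
```

View pics/crop4.png

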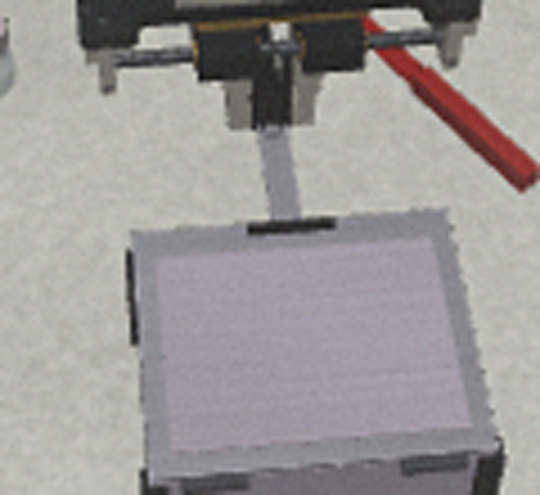

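The lid is lifting: its front edge moved from crop row 235 to 222, with only about 3 N of force. I continue along the lid's arc.

Call:
{"fn": "apply_moves", "kwargs": {"targets": [{"travel":[-0.5,0,-4],"roll":0,"jaw":0},{"travel":[-0.5,0,-4],"roll":0,"jaw":0},{"travel":[-0.7,0,-4],"roll":0,"jaw":0},{"travel":[-0.8,0,-4],"roll":0,"jaw":0},{"travel":[-1,0,-4],"roll":0,"jaw":0},{"travel":[-1.2,0,-4],"roll":0,"jaw":0},{"travel":[-1.4,0,-4],"roll":0,"jaw":0},{"travel":[-1.5,0,-4],"roll":0,"jaw":0},{"travel":[-1.6,0,-4],"roll":0,"jaw":0},{"travel":[0,0,0],"roll":0,"jaw":0}]}}

```text
clock: 10.65
tool_pos: [0.5076, 0.0604, 0.1397]
orientation: [180.0, 0.1, -178.5]
force: [-1.4, -0.3, -2.8]
opening: 0.0138
gripper_force: 30.0
```

```bash
cat > lid.py <<'E'
from h import *
import sys
o=ctrl.get_obs();print(o["clock"],o["tool_pos"],o["orientation"],o["force"],o["moment"])
s,S,_=shot("scene",sys.argv[1])
hg=np.array([.7095,.0665,.070]);ux=np.array([.9997,.026,0]);uy=np.array([-.026,.9997,0])
def P(th,r,y,n=.005):return hg-ux*(r*np.cos(th)+n*np.sin(th)*0)+uy*y+np.array([0,0,r*np.sin(th)+n*np.cos(th)])-ux*(-n*np.sin(th))
# strip: darkest run along predicted front edge centre
g=s.max(2).astype(int);best=[]
for t in np.radians(np.arange(0,125,1)):
    u=[np.round(proj(S,P(t,.130,y))).astype(int) for y in(-.015,-.01,-.005,0,.005,.01,.015)]
    best.append((np.mean([g[v[1],v[0]] for v in u]),round(np.degrees(t))))
best.sort();print("lid deg cand",best[:5])
E
python3 lid.py s5; python3 - <<'E'
import cv2
s=cv2.imread("pics/s5.png");cv2.imwrite("pics/crop5.png",cv2.resize(s[130:290,180:340],None,fx=3.5,fy=3.5,interpolation=cv2.INTER_CUBIC))
E
```

```text
10.65 [0.5076 0.0604 0.1397] [ 179.9816    0.0654 -178.5153] [-1.3963 -0.3485 -2.8388] [-0.1041  0.8073 -0.0419]
lid deg cand [(np.float64(47.42857142857143), 17), (np.float64(48.57142857142857), 18), (np.float64(50.142857142857146), 19), (np.float64(53.285714285714285), 20), (np.float64(59.142857142857146), 21)]
```

View pics/crop5.png

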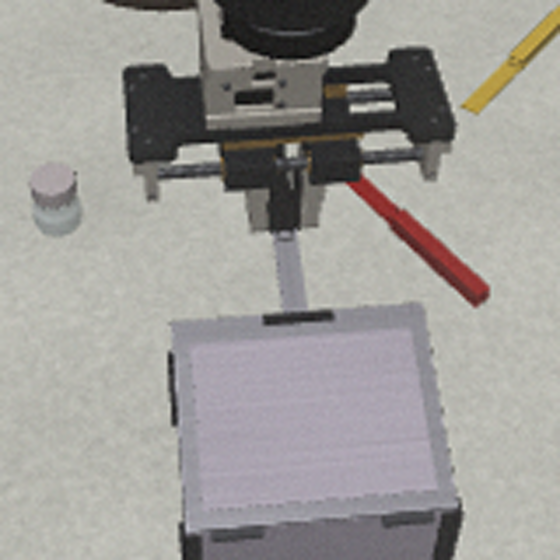

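Call:
{"fn": "apply_moves", "kwargs": {"targets": [{"travel":[-2.8,0,-7.7],"roll":0,"jaw":0},{"travel":[-3.3,0,-7.4],"roll":0,"jaw":0},{"travel":[-3.9,0,-7.2],"roll":0,"jaw":0},{"travel":[-4.3,0,-6.9],"roll":0,"jaw":0},{"travel":[-4.8,0,-6.7],"roll":0,"jaw":0},{"travel":[-5.3,0,-6.2],"roll":0,"jaw":0},{"travel":[-5.6,0,-5.8],"roll":0,"jaw":0},{"travel":[-6,0,-5.5],"roll":0,"jaw":0}]}}

```text
clock: 11.5
tool_pos: [0.5433, 0.0612, 0.1929]
orientation: [180.0, -0.0, -178.5]
force: [-4.3, -0.1, -3.8]
opening: 0.014
gripper_force: 30.0
```

```bash
python3 lid.py s6
```

```text
11.5 [0.5433 0.0612 0.1929] [ 180.       -0.0105 -178.5193] [-4.2649 -0.1417 -3.7864] [-0.0409  1.6237 -0.0223]
lid deg cand [(np.float64(55.714285714285715), 35), (np.float64(57.0), 39), (np.float64(57.142857142857146), 40), (np.float64(57.285714285714285), 36), (np.float64(57.285714285714285), 37)]
```

The lid stands at about 38°, but the spatula has slipped in the grip and its tip droops by roughly 28°. Since the lid holds its angle, I back out, press the spatula level on the bench, regrip, and continue.

Call:
{"fn": "apply_moves", "kwargs": {"targets": [{"travel":[15,0,1],"roll":0,"jaw":0},{"travel":[30,0,0],"roll":0,"jaw":0},{"travel":[35,0,0],"roll":0,"jaw":0},{"travel":[8,0,20],"roll":0,"jaw":0},{"travel":[0,0,40],"roll":0,"jaw":0},{"travel":[0,0,25],"roll":0,"jaw":0},{"travel":[0,0,10],"roll":0,"jaw":0},{"travel":[0,0,10],"roll":0,"jaw":0},{"travel":[0,0,10],"roll":0,"jaw":0},{"travel":[0,0,0],"roll":0,"jaw":0}]}}

```text
clock: 12.55
tool_pos: [0.4551, 0.059, 0.076]
orientation: [-180.0, -0.0, -178.5]
force: [-0.2, -0.5, -1.2]
opening: 0.0137
gripper_force: 30.0
```

```bash
python3 lid.py s7; python3 - <<'E'
from h import *
s=cv2.imread("pics/s7.png");w,_,_=shot("wrist","w7")
a=cv2.resize(s[120:290,180:340],(508,540),interpolation=cv2.INTER_CUBIC);b=cv2.resize(w[140:384,200:320],(265,540));cv2.imwrite("pics/crop7.png",np.hstack([a,b]))
E
```

```text
12.55 [0.4551 0.059  0.076 ] [-179.9874   -0.0186 -178.5238] [-0.2004 -0.5069 -1.243 ] [-0.0981  0.0422 -0.0152]
lid deg cand [(np.float64(56.285714285714285), 39), (np.float64(56.57142857142857), 38), (np.float64(56.857142857142854), 36), (np.float64(56.857142857142854), 37), (np.float64(57.0), 35)]
```

View pics/crop7.png

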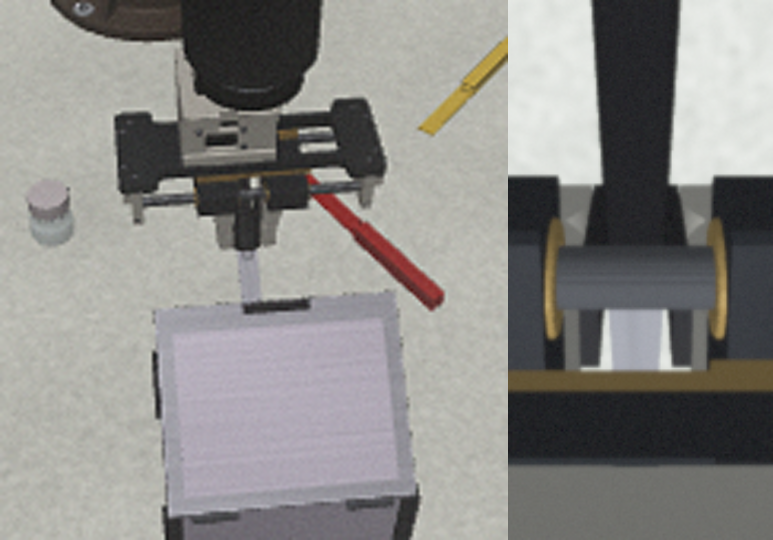

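The lid stays at about 37°, with its strip at crop (277,305). The spatula's blade is visible in front of it, still held. I now press it level on the bench.

Call:
{"fn": "apply_moves", "kwargs": {"targets": [{"travel":[0,0,10],"roll":0,"jaw":0},{"travel":[0,0,8],"roll":0,"jaw":0},{"travel":[0,0,8],"roll":0,"jaw":0},{"travel":[0,0,8],"roll":0,"jaw":0},{"travel":[0,0,8],"roll":0,"jaw":0},{"travel":[0,0,7],"roll":0,"jaw":0},{"travel":[0,0,2.5],"roll":0,"jaw":0},{"travel":[0,0,0],"roll":0,"jaw":0}]}}

```text
clock: 13.45
tool_pos: [0.4548, 0.0589, 0.025]
orientation: [-180.0, -0.0, -178.5]
force: [-3.9, -0.8, 10.4]
opening: 0.0135
gripper_force: 30.0
```

Call:
{"fn": "apply_moves", "kwargs": {"targets": [{"travel":[0,0,0],"roll":0,"jaw":30},{"travel":[0,0,0],"roll":0,"jaw":30},{"travel":[0,0,0],"roll":0,"jaw":30},{"travel":[-2,0,1.5],"roll":0,"jaw":30},{"travel":[0,0,0],"roll":0,"jaw":30},{"travel":[0,0,0],"roll":0,"jaw":30}]}}

```text
clock: 14.05
tool_pos: [0.457, 0.059, 0.0233]
orientation: [-180.0, -0.0, -178.5]
force: [0.8, 0.9, -0.6]
opening: 0.0304
gripper_force: 0.0
```

```bash
python3 - <<'E'
from h import *
w,W,o=shot("wrist","w8");s,S,_=shot("scene","s8");print(o["tool_pos"],o["force"])
tcp=np.array(o["tool_pos"]);
for L in (.0105,.013,.0905,.0955):
    print(L,proj(S,np.array([tcp[0]+L,tcp[1]+.026*L,.009 if L>.05 else .016])))
g=s.astype(int)
u=proj(S,[tcp[0]+.0905,tcp[1],.009]);print([int(g[int(u[1])+k,int(u[0])].max()) for k in range(-14,10)],int(u[1])-14)
m=(w.max(2)<62);r=[(y,np.nonzero(m[y,230:290])[0].mean()+230,m[y,230:290].sum()) for y in range(0,200,20)];print(r)
E
```

```text
[0.457  0.059  0.0233] [ 0.7545  0.9219 -0.6121]
0.0105 [257.0927 208.7129]
0.013 [257.2118 209.4368]
0.0905 [261.0573 235.0041]
0.0955 [261.3249 236.64  ]
[166, 161, 188, 192, 194, 188, 190, 193, 192, 187, 190, 194, 187, 191, 195, 191, 189, 194, 186, 192, 190, 186, 190, 190] 221
[(0, np.float64(nan), np.int64(0)), (20, np.float64(nan), np.int64(0)), (40, np.float64(nan), np.int64(0)), (60, np.float64(nan), np.int64(0)), (80, np.float64(257.5), np.int64(30)), (100, np.float64(257.5), np.int64(28)), (120, np.float64(257.5), np.int64(28)), (140, np.float64(257.5), np.int64(28)), (160, np.float64(257.5), np.int64(28)), (180, np.float64(257.0), np.int64(27))]<stdin>:8: RuntimeWarning: Mean of empty slice.
  ret = ret.dtype.type(ret / rcount)
```

```bash
python3 - <<'E'
from h import *
w=cv2.imread("pics/w8.png");s=cv2.imread("pics/s8.png");W=cam("wrist");S=cam("scene")
col=w[:,257].max(1).astype(int);r=np.nonzero(col<62)[0];print("handle rows",r.min(),[int(x) for x in col[60:90:3]])
o=ctrl.get_obs();p=plane(W,(257,r.min()),.016);print("rear",p,"dist to TCP",o["tool_pos"][0]-p[0])
for y in range(204,244,2):print(y,s[y,250:272,1])
E
```

```text
handle rows 64 [221, 131, 42, 43, 44, 45, 49, 52, 44, 44]
rear [0.368  0.0562 0.016 ] dist to TCP 0.08892677453906944
204 [ 63  73 197 132  36  43  42  41  51 113 189 185  58  32  56 126 112 114
 108 122 155 184]
206 [ 43  71 197 183  34  36  43  47  35  75 201 184  86  41  61 138 116 111
 116 132 191 186]
208 [ 60  67 190 187  80  44  43  43  39  61 150 185  88  35  52 118 115 110
 116 156 188 190]
210 [ 65  73 193 184 145  65 124 133 119  84 156 191 182  28  52 114 105 101
 103 171 187 189]
212 [ 70 101 182 176 144 127 114 122 125 134 140 193 184 185 191 187 187 191
 185 182 182 191]
214 [184 187 191 189 180 117 137 134 137 140 139 133 152 168 137 133 144 139
 116 121 114 116]
216 [153 150 153 155 153 149  89  53  58  46  49  56  49  44  48  50  50  44
  45  49  47  46]
218 [160 158 159 156 160 153 119  57  62  68  88  84  89  93 119 120 124 151
 151 149 148 150]
220 [157 150 156 156 157 156 158 156 159 158 157 159 156 156 158 156 158 156
 158 155 157 154]
222 [160 161 159 160 161 156 159 159 158 155 154 157 155 159 155 165 160 163
 164 168 166 171]
224 [177 171 175 175 173 174 174
[... 217 characters left out ...]
5 183 175 178 175
 175 178 178 179]
230 [179 178 177 176 178 173 177 179 179 178 174 174 176 173 179 178 178 179
 176 178 177 174]
232 [182 182 179 176 182 178 179 181 178 180 181 180 179 178 177 178 179 176
 179 177 172 174]
234 [178 177 174 175 176 178 181 175 180 175 180 179 179 178 179 182 178 178
 178 178 178 181]
236 [178 178 177 178 178 176 176 176 176 175 178 172 179 176 179 171 173 175
 174 175 168 175]
238 [178 175 179 177 181 177 178 182 178 181 181 177 181 175 175 176 175 178
 176 177 173 178]
240 [178 178 179 178 178 177 180 179 177 178 179 178 178 177 180 177 176 173
 177 172 174 177]
242 [177 175 176 174 175 175 175 178 171 179 171 174 175 178 176 178 178 177
 176 179 177 175]
```

Call:
{"fn": "apply_moves", "kwargs": {"targets": [{"travel":[0,0,0],"roll":0,"jaw":5},{"travel":[0,0,0],"roll":0,"jaw":0},{"travel":[0,0,0],"roll":0,"jaw":0},{"travel":[0,0,0],"roll":0,"jaw":0},{"travel":[0,0,-25],"roll":0,"jaw":0},{"travel":[0,0,-40],"roll":0,"jaw":0},{"travel":[0,0,-40],"roll":0,"jaw":0},{"travel":[0,0,-17],"roll":0,"jaw":0},{"travel":[-25,0,0],"roll":0,"jaw":0},{"travel":[-25,0,0],"roll":0,"jaw":0}]}}

```text
clock: 15.15
tool_pos: [0.5076, 0.0606, 0.1468]
orientation: [179.9, 0.1, -178.5]
force: [0.3, -0.4, -0.6]
opening: 0.0134
gripper_force: 30.0
```

Call:
{"fn": "apply_moves", "kwargs": {"targets": [{"travel":[-11,0,0],"roll":0,"jaw":0},{"travel":[0,0,0],"roll":0,"jaw":0},{"travel":[0,0,0],"roll":0,"jaw":0}]}}

```text
clock: 15.45
tool_pos: [0.517, 0.0602, 0.1447]
orientation: [-180.0, -0.1, -178.6]
force: [-0.0, 0.5, -0.5]
opening: 0.0138
gripper_force: 30.0
```

Call:
{"fn": "apply_moves", "kwargs": {"targets": [{"travel":[-4,0,-5.4],"roll":0,"jaw":0},{"travel":[-4,0,-5.4],"roll":0,"jaw":0},{"travel":[-6.5,0,-7.8],"roll":0,"jaw":0},{"travel":[-7.1,0,-7.3],"roll":0,"jaw":0},{"travel":[-7.7,0,-6.7],"roll":0,"jaw":0},{"travel":[-8.3,0,-6],"roll":0,"jaw":0}]}}

```text
clock: 16.05
tool_pos: [0.5563, 0.0614, 0.1849]
orientation: [-180.0, 0.0, -178.5]
force: [-3.1, -1.5, -2.5]
opening: 0.014
gripper_force: 30.0
```

```bash
python3 lid.py s9; python3 - <<'E'
from h import *
s=cv2.imread("pics/s9.png");S=cam("scene")
for y in range(150,240,3):print(y,s[y,255:275:3].max(1))
E
```

```text
16.05 [0.5563 0.0614 0.1849] [-179.998     0.0195 -178.5316] [-3.119  -1.5352 -2.4825] [-0.6261  1.0508 -0.1827]
lid deg cand [(np.float64(46.714285714285715), 56), (np.float64(47.285714285714285), 55), (np.float64(47.285714285714285), 57), (np.float64(49.285714285714285), 54), (np.float64(50.42857142857143), 53)]
150 [ 90  33  75 109 117 112 116]
153 [125 118  97  89 113 112 116]
156 [ 33  34  52 112 115 111 116]
159 [167 167 140  59 112 110 116]
162 [142 132 120 118 116 118 115]
165 [120 104  86  76  60  54  44]
168 [42 43 41 45 42 48 55]
171 [100 102  94 190 185  50  48]
174 [ 46  49  47 117 192  87  46]
177 [50 55 49 87 81 81 69]
180 [45 43 43 53 47 99 47]
183 [49 43 47 35 33 78 46]
186 [114 120  45  47  39  95 113]
189 [113 113  41  47  40 135 116]
192 [114 117  44  47  48 130 115]
195 [116 121  41 142  64 123 116]
198 [141 158 121 125 145 191 185]
201 [194 190 156 139 142 197 195]
204 [186 187 184 143 145 192 190]
207 [183 185 190 143 145 163 192]
210 [188 194 192 146 139 150 197]
213 [189 193 191 144 139 145 188]
216 [193 191 187 140 134 149 192]
219 [136 131  82  69  58  56  54]
222 [137 132  45  62  80 101 123]
225 [137 139 138 138 136 134 135]
228 [149 157 155 158 158 158 159]
231 [161 156 162 156 154 159 158]
234 [162 160 158 155 161 154 160]
237 [161 158 154 161 152 156 154]
```

The lid is at about 56°, agreeing with a level spatula, so the grip holds. I continue past upright.

Call:
{"fn": "apply_moves", "kwargs": {"targets": [{"travel":[-8.9,0,-5.1],"roll":0,"jaw":0},{"travel":[-9.1,0,-4.3],"roll":0,"jaw":0},{"travel":[-9.6,0,-3.6],"roll":0,"jaw":0},{"travel":[-9.8,0,-2.7],"roll":0,"jaw":0},{"travel":[-10.1,0,-1.9],"roll":0,"jaw":0},{"travel":[-10.2,0,-1],"roll":0,"jaw":0},{"travel":[-10.2,0,0],"roll":0,"jaw":0}]}}

```text
clock: 16.8
tool_pos: [0.6245, 0.0634, 0.2027]
orientation: [-180.0, 0.0, -178.5]
force: [-2.8, -0.4, -0.9]
opening: 0.0136
gripper_force: 30.0
```

```bash
python3 lid.py s10
```

```text
16.8 [0.6245 0.0634 0.2027] [-179.9998    0.0196 -178.5154] [-2.7871 -0.4191 -0.9001] [-0.1497  0.9097 -0.0461]
lid deg cand [(np.float64(43.857142857142854), 92), (np.float64(70.85714285714286), 93), (np.float64(87.85714285714286), 91), (np.float64(96.28571428571429), 94), (np.float64(101.28571428571429), 116)]
```

Call:
{"fn": "apply_moves", "kwargs": {"targets": [{"travel":[-10.2,0,0.8],"roll":0,"jaw":0},{"travel":[-10.1,0,1.7],"roll":0,"jaw":0},{"travel":[-9.9,0,2.6],"roll":0,"jaw":0},{"travel":[-9.6,0,3.4],"roll":0,"jaw":0},{"travel":[-9.2,0,4.2],"roll":0,"jaw":0},{"travel":[0,0,0],"roll":0,"jaw":0}]}}

```text
clock: 17.45
tool_pos: [0.6736, 0.0646, 0.1889]
orientation: [-180.0, -0.0, -178.5]
force: [0.0, 0.3, -0.7]
opening: 0.0137
gripper_force: 30.0
```

```bash
python3 lid.py s11
```

```text
17.45 [0.6736 0.0646 0.1889] [-179.984    -0.0054 -178.5247] [ 0.0424  0.2909 -0.7266] [-0.0347  0.0267  0.0185]
lid deg cand [(np.float64(42.42857142857143), 2), (np.float64(43.857142857142854), 0), (np.float64(43.857142857142854), 1), (np.float64(43.857142857142854), 3), (np.float64(47.42857142857143), 14)]
```

Call:
{"fn": "apply_moves", "kwargs": {"targets": [{"travel":[30,0,0],"roll":0,"jaw":0},{"travel":[45,0,0],"roll":0,"jaw":0},{"travel":[48,0,0],"roll":0,"jaw":0},{"travel":[48,0,0],"roll":0,"jaw":0},{"travel":[44,0,20],"roll":0,"jaw":0},{"travel":[0,0,40],"roll":0,"jaw":0},{"travel":[0,0,40],"roll":0,"jaw":0},{"travel":[0,0,30],"roll":0,"jaw":0},{"travel":[0,0,15],"roll":0,"jaw":0},{"travel":[0,0,0],"roll":0,"jaw":0}]}}

```text
clock: 18.5
tool_pos: [0.4565, 0.0586, 0.0436]
orientation: [-179.9, -0.1, -178.5]
force: [-0.3, -0.1, -0.0]
opening: 0.0138
gripper_force: 30.0
```

Call:
{"fn": "apply_moves", "kwargs": {"targets": [{"travel":[0,0,8],"roll":0,"jaw":0},{"travel":[0,0,6],"roll":0,"jaw":0},{"travel":[0,0,5],"roll":0,"jaw":0},{"travel":[0,0,0],"roll":0,"jaw":0},{"travel":[0,0,0],"roll":0,"jaw":0}]}}

```text
clock: 19.0
tool_pos: [0.4576, 0.0591, 0.0262]
orientation: [180.0, 0.0, -178.5]
force: [0.1, 0.6, -0.4]
opening: 0.0138
gripper_force: 30.0
```

Lower the last 2 mm, release, and rise to look at the case.

Call:
{"fn": "apply_moves", "kwargs": {"targets": [{"travel":[0,0,2],"roll":0,"jaw":0},{"travel":[0,0,0],"roll":0,"jaw":0},{"travel":[0,0,0],"roll":0,"jaw":40},{"travel":[0,0,0],"roll":0,"jaw":40},{"travel":[0,0,0],"roll":0,"jaw":40},{"travel":[0,0,-20],"roll":0,"jaw":50},{"travel":[0,0,-45],"roll":0,"jaw":50},{"travel":[0,0,-50],"roll":0,"jaw":50},{"travel":[0,0,-50],"roll":0,"jaw":50},{"travel":[0,0,-50],"roll":0,"jaw":50}]}}

```text
clock: 20.0
tool_pos: [0.4569, 0.0587, 0.2414]
orientation: [180.0, 0.0, -178.5]
force: [1.3, 1.5, -0.1]
opening: 0.0502
gripper_force: 0.0
```

Call:
{"fn": "apply_moves", "kwargs": {"targets": [{"travel":[-40,0,-30],"roll":0,"jaw":50},{"travel":[-40,0,-20],"roll":0,"jaw":50},{"travel":[-40,0,0],"roll":0,"jaw":50},{"travel":[-40,0,0],"roll":0,"jaw":50},{"travel":[-25,0,0],"roll":0,"jaw":50},{"travel":[0,0,0],"roll":0,"jaw":50},{"travel":[0,0,0],"roll":0,"jaw":50},{"travel":[0,0,0],"roll":0,"jaw":50}]}}

```text
clock: 20.8
tool_pos: [0.6417, 0.0637, 0.289]
orientation: [180.0, -0.0, -178.5]
force: [0.3, 0.2, 0.1]
opening: 0.0498
gripper_force: 0.0
```

```bash
python3 - <<'E'
from h import *
w,W,o=shot("wrist","w12");s,S,_=shot("scene","s12");t,T,_=shot("top","t12");print(o["clock"],o["tool_pos"],o["orientation"])
a=cv2.resize(w,(512,384));b=s[120:312,170:340];b=cv2.resize(b,(340,384))[:,:280]
cv2.imwrite("pics/v12.png",cv2.convertScaleAbs(np.hstack([a,b]),alpha=1.3));print(a.shape,b.shape)
hg=np.array([.7095,.0665,.006])
for x,y in((-.066,0),(-.066,.049),(-.066,-.049)):print(proj(W,hg+np.array([x,y,0.02])))
E
```

```text
20.8 [0.6417 0.0637 0.289 ] [ 179.9989   -0.0191 -178.5153]
(384, 512, 3) (384, 280, 3)
[259.6874 163.7928]
[296.8404 164.7261]
[222.4699 162.8578]
```

View pics/v12.png

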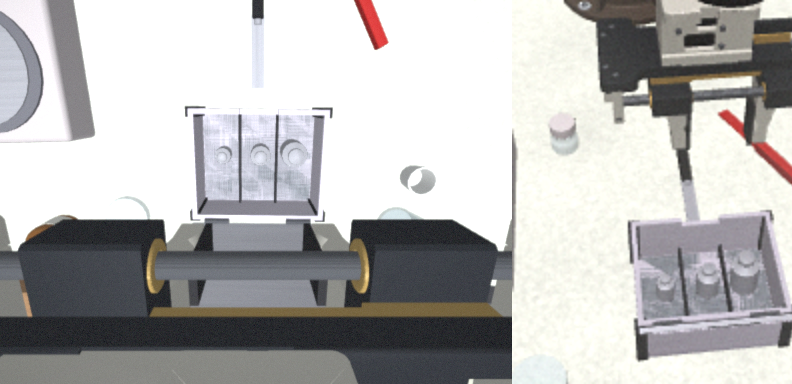

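The wrist view shows the open case with the lid leaning back. The small weight is at about (222,156), the medium at (260,154) and the large at (295,155), in the bay at the robot's left. The spatula lies flat in front of the case. Now I fit circles.

```bash
python3 - <<'E'
from h import *
w=cv2.imread("pics/w12.png",0);W=cam("wrist");o=ctrl.get_obs();tcp=np.array(o["tool_pos"]);print(tcp)
k=8
for (x0,name,zs,rs) in((208,"small",(.03,.042),(.0105,)),(246,"med",(.037,.052),(.013,)),(279,"large",(.045,.064),(.016,))):
    c=cv2.resize(w[136:180,x0:x0+33],None,fx=k,fy=k,interpolation=cv2.INTER_CUBIC);c=cv2.GaussianBlur(c,(0,0),4)
    f=306.77;dep=tcp[2]+.13-zs[0];R=rs[0]*f/dep*k
    h=cv2.HoughCircles(c,cv2.HOUGH_GRADIENT,2,8,param1=60,param2=12,minRadius=int(R*.88),maxRadius=int(R*1.15))
    h2=cv2.HoughCircles(c,cv2.HOUGH_GRADIENT,2,8,param1=60,param2=12,minRadius=int(R*.4),maxRadius=int(R*.75))
    for hh,z in((h,zs[0]),(h2,zs[1])):
        if hh is None: print(name,None);continue
        for q in hh[0][:2]:
            u=(x0+(q[0]+.5)/k-.5,136+(q[1]+.5)/k-.5);print(name,z,np.round(u,1),round(q[2]/k,1),plane(W,u,z)[:2])
S=cam("scene")
E
```

```text
[0.6418 0.0639 0.2897]
small 0.03 [229.4 140.4] 8.6 [0.614  0.0272]
small 0.03 [230.4 139.9] 7.6 [0.6133 0.0284]
small 0.042 [232.4 140.2] 5.7 [0.6123 0.0319]
med 0.037 [265.4 155.9] 11.7 [0.6316 0.0737]
med 0.037 [267.2 152.2] 10.0 [0.6268 0.0757]
med 0.052 [269.7 152.2] 7.6 [0.6245 0.0782]
med 0.052 [266.9 160.2] 7.6 [0.6345 0.0752]
large None
large None
```

```bash
python3 - <<'E'
from h import *
w=cv2.imread("pics/w12.png",0);W=cam("wrist")
c=w[138:176,278:316];
for i,r in enumerate(c):print(138+i,''.join("0123456789"[min(9,max(0,(int(v)-60)//13))] for v in r))
for u,z in(((296.5,150),.064),((294,157),.045)):print(plane(W,u,z))
print(proj(W,[.6295,.105,.045]),proj(W,[.6295,.121,.045]),proj(W,[.6135,.105,.045]))
E
```

```text
138 58888887677777778888889989998999998533
139 68888887655443445677899999999999998433
140 57778876422222222345789999998889998433
141 68888853222222222233468988988888888433
142 68887532222233455554346888888888998433
143 57775322222466677776655689888889998433
144 68873222235777777777776778898989997433
145 57742222567777777777777777888999997433
146 57532224777777777777777777788999998433
147 67422236777777777777677777778999998433
148 66322367777777765555667777778899997333
149 77322478777775456676656777776899986333
150 77323677777754578787766677776888986333
151 76324787777657788888777667777899986333
152 66324777876568888888777766777689985333
153 67435888875688888888887776777678885333
154 77536888775788888989887776777677885333
155 77647888875888899999887777777677885333
156 77657888875888888999888777777777785333
157 67665888886889999999988777777777884333
158 77765788887889999999988777777887884333
159 77776788876899999988888777778999994333
160 67776788887799999988888777789999984333
161 67777688888789999888887777899999984333
162 77777778888778988888887777899999974333
163 77777776888877788888877777899999984333
164 67777777678887888877777788999999874333
165 67777777777987887878887889999999874333
166 67777777777877888877788889999999863333
167 67777777777777777788898889999999863333
168 67777777777777777788898889999998863333
169 77777777777777877778888888888888863333
170 76777776666666767777788888888889853333
171 66676666666556667777778888888889853333
172 66666666665556666776777888888888853333
173 66666665655556666666776678888888853333
174 66666766655556667666767767888888843333
175 67677776655556666666667777889889843333
[0.6194 0.1092 0.064 ]
[0.6308 0.1091 0.045 ]
[290.7453 155.8798] [303.5441 156.2087] [291.4572 142.9987]
```

```bash
python3 - <<'E'
from h import *
w=cv2.imread("pics/w12.png",0);W=cam("wrist")
for u,z in(((294,154.5),.045),((294,155.7),.064)):print(plane(W,u,z))
# medium & small
for y in range(142,172,1):print(y,''.join("0123456789"[min(9,max(0,(int(v)-60)//13))] for v in w[y,206:276]))
E
```

```text
[0.6277 0.109  0.045 ]
[0.6262 0.1067 0.064 ]
142 8888899888898999999999988878777740037987877688777777767777888888888872
143 7888888888888999989999988887777740037988878787777776544456788888888771
144 7777788888888999989999988877777640037887877777777543322234458888888871
145 7778888888888999877899988877777640037887777677765322222322236888888771
146 7778888878888875544456888878777640037887777677743334556654324677887771
147 7788888888887643233323468877777640037777777677533466777777653357788871
148 7778887878876556665322346777777640037777777677435677777777776347788761
149 7778777877766777777754224677777750037777777676467777777777777646778761
150 8778887877677777787776323578777740037777777674577777777677777766777761
151 8878888878777777777777632477777740037777777764677776665565777776777761
152 8787888877877666666777752377777740037777777765777755777776677777777761
153 8778887877777777876677773367777750037777777767877667888887767777678760
154 7888788877777888987667773367777750037777777768887678888888766777677760
155 8888888878768899988767774477777750037777777768886788999988776777677760
156 
[... 495 characters left out ...]
7788888898888777777777750
163 8889898887877788776687777777888850037777777777776788787877787777777640
164 7889999877777777777787777787898850037778777877776678888877777777777740
165 7788999888887777877788777788899850037877787887777777767766666777777740
166 7788899998888877877788777788898850037777777778777777666666666777777740
167 7788889999887877877787777788888750048877787787777777666666565667777740
168 8778888889888877777788877778888740037887888888777787666666665666678740
169 8778877888888887877788877777787640037788888888777777666666666666677740
170 8888877878877777777787777777787640047778887878777777666666665666566740
171 8888887878888888877787887667787740036777888887777777655565565556566630
```

```bash
python3 - <<'E'
from h import *
W=cam("wrist");S=cam("scene")
print(tri(W,(294,155.7),S,(287,248)),plane(S,(287,248),.064))
print(plane(W,(260,156),.037))
s=cv2.imread("pics/s12.png",0)
for y in range(238,275):print(y,''.join("0123456789"[min(9,max(0,(int(v)-40)//13))] for v in s[y,272:304]))
print(ctrl.get_obs()["joint_pos"])
E
```

```text
[0.6267 0.1082 0.0617] [0.6282 0.1089 0.064 ]
[0.6319 0.0667 0.037 ]
238 55565656655555555666530343499999
239 55555555556565565555521443379999
240 55555555555556555556501443479999
241 56565566565565565556501444469999
242 54255555555555555555501333349999
243 51155555555555556556501434348999
244 50165555566666556656602334347999
245 60049756655557767656556334435999
246 72037655556677777765554443444999
247 62037655456777777775556334444899
248 62017666566687777776556334444799
249 87018776587588877776666533444799
250 99017777676478887875657534444599
251 97004876776346888647777443443489
252 99204897777765544547788734444479
253 98303987977778455877777733343479
254 89601885577888998777768763434449
255 66801773488889998877736543443349
256 77600443348999998887436553344347
257 79700374334699999883345563334447
258 77720473334444555443356555334346
259 75730373344444444443355555333445
260 64760173344444444443356554344434
261 43780053344444444432465557333344
262 35780033344444444443455555334334
263 34560035444444444443455556643344
264 34562027344444444434655555534343
265 34562018544444444435655556633344
266 35552016675444444545545555634344
267 46666016888644565764445555554444
268 66656005777856578865555555453433
269 65566203688866566665555554543434
270 55545101677877565565565555664444
271 55555200677957566565566664553344
272 45555301677968566565556545456343
273 55555500456857566555555446554355
274 44555500377745456566676778899999
[  22.9872   16.4578    0.1707   -0.0007  -73.6582 -111.4776]
```

Call:
{"fn": "apply_moves", "kwargs": {"targets": [{"travel":[0,0,0],"roll":-8.5,"jaw":34},{"travel":[0,0,0],"roll":-8.5,"jaw":34},{"travel":[0,0,0],"roll":-8.5,"jaw":34},{"travel":[0,0,0],"roll":-8.5,"jaw":34},{"travel":[0,0,0],"roll":-8.5,"jaw":34},{"travel":[0,0,0],"roll":-8.5,"jaw":34},{"travel":[0,0,0],"roll":-8.5,"jaw":34},{"travel":[0,0,0],"roll":-8.5,"jaw":34},{"travel":[0,0,0],"roll":-8.5,"jaw":34},{"travel":[0,0,0],"roll":-8.5,"jaw":34}]}}

```text
clock: 21.95
tool_pos: [0.6419, 0.0639, 0.2897]
orientation: [-179.9, 0.0, -93.1]
force: [-0.1, 0.6, -0.2]
opening: 0.0341
gripper_force: 0.0
```

Call:
{"fn": "apply_moves", "kwargs": {"targets": [{"travel":[0,0,0],"roll":-5,"jaw":34},{"travel":[-22,7,20],"roll":0,"jaw":34},{"travel":[-23,7,30],"roll":0,"jaw":34},{"travel":[0,0,40],"roll":0,"jaw":34},{"travel":[0,0,20],"roll":0,"jaw":34},{"travel":[0,0,0],"roll":0,"jaw":34},{"travel":[0,0,0],"roll":0,"jaw":34},{"travel":[0,0,0],"roll":0,"jaw":34}]}}

```text
clock: 22.75
tool_pos: [0.6282, 0.1087, 0.1812]
orientation: [-179.8, 0.1, -88.5]
force: [-0.7, 0.1, -0.6]
opening: 0.034
gripper_force: 0.0
```

```bash
python3 - <<'E'
from h import *
w,W,o=shot("wrist","w13");print(o["clock"],o["tool_pos"],o["orientation"])
u=proj(W,[.627,.108,.064]);print(u,proj(W,[.627,.117,.064]),proj(W,[.636,.108,.064]))
g=cv2.cvtColor(w,cv2.COLOR_BGR2GRAY);x,y=map(int,u)
for r in range(max(0,y-36),min(384,y+44),2):print(r,''.join("0123456789"[min(9,max(0,(int(v)-40)//16))] for v in g[r,x-60:x+60:2]))
E
```

```text
22.75 [0.6282 0.1087 0.1812] [-179.8233    0.0516  -88.5059]
[259.5309 192.1829] [259.2444 202.1926] [249.0339 191.9146]
156 222223333333333334444344444554554445566666565556666666755556
158 000000000000000000000000000000000000000000000000000000155556
160 111100000001000000000000000000000000000000000000000000025556
162 566555455576787765555655555554554554444444444423332333335556
164 666655566667798767666666655644444466665666666666665666655556
166 566665666788999988878767654444433346665666666566665666655556
168 676766678899999888777766654444443333566676666566665667655555
170 676677677899999878777667544444444333355566666666665566655555
172 566676777999999988877776445789988743346665565566665667655555
174 566677999999999999999996469999999886336766655556665667655555
176 666677899999999999988875799999999888736676666566665566655555
178 677677899999999999988877999999998888864665666667766667655555
180 666668999999999999999769999997677888875655766667766667556555
182 677778999999999989876769999767876578887666666667666667555555
184 677789999999999999976789997899999757887766666667676767555556
186 
[... 920 characters left out ...]
45544554555555555555445445455445444444544443005569
216 455545554555545545554545445444444454545444444444444444002569
218 444455545455554545555444455545545545444445444544444455300569
220 555555455544545445555455545454444444444544454454444444400269
222 454554444544445445554555445555554555454445544444454445420069
224 554545555440004555555555455454555454544545445100255555554455
226 555555555520006666665555555555555555555555555000055555555555
228 555555555400009999999999999999999999999999999200045555555555
230 555555555300009999999999999999999999999999999200025555555555
232 555555555100008999999999999999999999999999999200005555555555
234 555555554000009999999999999999999999999999999100004655555555
```

The knob is centred at about (259,190), within 2 px of the prediction. I descend and grip it.

Call:
{"fn": "apply_moves", "kwargs": {"targets": [{"travel":[1.5,1,20],"roll":0,"jaw":34},{"travel":[0,0,35],"roll":0,"jaw":34},{"travel":[0,0,25],"roll":0,"jaw":34},{"travel":[0,0,15],"roll":0,"jaw":34},{"travel":[0,0,10],"roll":0,"jaw":34},{"travel":[0,0,4],"roll":0,"jaw":34},{"travel":[0,0,0],"roll":0,"jaw":34},{"travel":[0,0,0],"roll":0,"jaw":34},{"travel":[0,0,0],"roll":0,"jaw":34}]}}

```text
clock: 23.7
tool_pos: [0.6269, 0.1072, 0.0711]
orientation: [-179.9, 0.0, -88.5]
force: [0.1, -0.6, 0.5]
opening: 0.0341
gripper_force: 0.0
```

Call:
{"fn": "apply_moves", "kwargs": {"targets": [{"travel":[0,0,0],"roll":0,"jaw":25},{"travel":[0,0,0],"roll":0,"jaw":18},{"travel":[0,0,0],"roll":0,"jaw":10},{"travel":[0,0,0],"roll":0,"jaw":5},{"travel":[0,0,0],"roll":0,"jaw":5},{"travel":[0,0,0],"roll":0,"jaw":5}]}}

```text
clock: 24.3
tool_pos: [0.6266, 0.107, 0.0702]
orientation: [-180.0, 0.0, -88.5]
force: [0.9, -0.1, 1.6]
opening: 0.017
gripper_force: 30.0
```

Call:
{"fn": "apply_moves", "kwargs": {"targets": [{"travel":[0,0,-10],"roll":0,"jaw":5},{"travel":[0,0,-20],"roll":0,"jaw":5},{"travel":[0,0,-30],"roll":0,"jaw":5},{"travel":[0,0,-40],"roll":0,"jaw":5},{"travel":[0,0,-30],"roll":0,"jaw":5},{"travel":[0,0,-20],"roll":0,"jaw":5},{"travel":[0,0,0],"roll":0,"jaw":5},{"travel":[0,0,0],"roll":0,"jaw":5}]}}

```text
clock: 25.1
tool_pos: [0.6257, 0.1069, 0.2199]
orientation: [180.0, 0.0, -88.5]
force: [-0.6, 0.2, -2.3]
opening: 0.0169
gripper_force: 30.0
```

```bash
python3 - <<'E'
from h import *
o=ctrl.get_obs();print(o["clock"],o["tool_pos"],o["force"],o["opening"])
s,S,_=shot("scene","s14");t,T,_=shot("top","t14")
# pan: ellipse in top image (arm may be clear) and scene
def pan(im,C,box,z):
    x0,y0,x1,y1=box;c=im[y0:y1,x0:x1];g=c.max(2)
    m=cv2.morphologyEx((g<np.percentile(g,50)).astype(np.uint8),cv2.MORPH_OPEN,np.ones((3,3)))
    k=max(cv2.findContours(m,0,2)[0],key=cv2.contourArea);e=cv2.fitEllipse(k);u=(e[0][0]+x0,e[0][1]+y0)
    print(u,e[1],plane(C,u,z))
b0=cv2.imread("pics/top0.png");s0=cv2.imread("pics/scene0.png")
pan(b0,T,(346,132,408,188),.078);pan(s0,S,(96,200,164,254),.078)
for n,c in(("top",T),("scene",S)):print(proj(c,[.537,-.241,.078]))
E
```

```text
25.1 [0.6257 0.1069 0.2199] [-0.581   0.2253 -2.2802] 0.016870726696638114
(376.251615524292, 158.62894821166992) (49.6947021484375, 52.69219970703125) [ 0.5402 -0.2393  0.078 ]
(129.20095825195312, 228.55792808532715) (38.5804328918457, 57.723758697509766) [ 0.5558 -0.2388  0.078 ]
[376.976  159.9325]
[129.436  222.0707]
```

Call:
{"fn": "apply_moves", "kwargs": {"targets": [{"travel":[20,8,0],"roll":0,"jaw":5},{"travel":[35,13,0],"roll":0,"jaw":5},{"travel":[40,14,0],"roll":0,"jaw":5},{"travel":[40,14,0],"roll":0,"jaw":5},{"travel":[40,14,0],"roll":0,"jaw":5},{"travel":[40,14,0],"roll":0,"jaw":5},{"travel":[25,9,0],"roll":0,"jaw":5},{"travel":[15,6,0],"roll":0,"jaw":5},{"travel":[0,0,0],"roll":0,"jaw":5},{"travel":[0,0,0],"roll":0,"jaw":5}]}}

```text
clock: 26.2
tool_pos: [0.5406, -0.1505, 0.2194]
orientation: [180.0, 0.0, -88.6]
force: [0.6, 0.6, -2.2]
opening: 0.017
gripper_force: 30.5
```

Call:
{"fn": "apply_moves", "kwargs": {"targets": [{"travel":[0,0,0],"roll":0,"jaw":5},{"travel":[0,0,0],"roll":0,"jaw":5}]}}

```text
clock: 26.4
tool_pos: [0.5412, -0.1495, 0.2197]
orientation: [180.0, 0.0, -88.4]
force: [-0.2, 0.6, -2.0]
opening: 0.017
gripper_force: 30.5
```

```bash
python3 - <<'E'
from h import *
w,W,o=shot("wrist","w15");print(o["clock"],o["tool_pos"],o["orientation"],o["opening"])
P=np.array([.541,-.240,.078])
print(proj(W,P),[proj(W,P+d).round(1) for d in(np.array([.06,0,0]),np.array([-.06,0,0]),np.array([0,.06,0]),np.array([0,-.06,0]))])
g=cv2.GaussianBlur(cv2.cvtColor(w,cv2.COLOR_BGR2GRAY),(3,3),0).astype(int)
# radial edge: outermost strong dark->bright step near the expected rim
pts=[];
for a in np.radians(np.arange(0,360,6)):
    r=np.arange(.052,.068,.0005);uv=[proj(W,P+np.array([q*np.cos(a),q*np.sin(a),0])) for q in r]
    v=np.array([g[int(round(y)),int(round(x))] if 0<=y<384 and 0<=x<512 else 0 for x,y in uv])
    d=v[4:]-v[:-4];i=d.argmax()
    if d[i]>20: pts.append(P[:2]+r[i+2]*np.array([np.cos(a),np.sin(a)]))
pts=np.array(pts);print(len(pts))
A=np.c_[2*pts,np.ones(len(pts))];
for _ in range(4):
    x=np.linalg.lstsq(A,(pts**2).sum(1),rcond=None)[0];R=np.sqrt(x[2]+x[0]**2+x[1]**2);e=abs(np.linalg.norm(pts-x[:2],axis=1)-R);k=e<np.percentile(e,85);
    print(x[:2],R,e.max(),len(pts));pts=pts[k];A=A[k]
c=w[:215,150:400];print([int(v) for v in g[80,160:360:6]])
E
```

```text
26.4 [ 0.5412 -0.1495  0.2197] [179.9833   0.0036 -88.4482] 0.01701642153641963
[260.6617  83.6419] [array([190.5,  81.7]), array([330.6,  85.6]), array([258.7, 153.4]), array([262.9,   4.9])]
50
[ 0.5404 -0.2427] 0.06528987362598672 0.000994265442512951 50
[ 0.5404 -0.2428] 0.06529716175800081 0.0005899935561569369 42
[ 0.5404 -0.2427] 0.06531335606953 0.0005576863543098193 35
[ 0.5403 -0.2426] 0.06528703343322674 0.00044797560209952625 29
[219, 223, 221, 217, 203, 141, 200, 202, 203, 204, 199, 200, 203, 198, 199, 195, 197, 193, 197, 191, 191, 190, 187, 186, 182, 182, 182, 179, 181, 127, 212, 215, 214, 214]
```

Call:
{"fn": "apply_moves", "kwargs": {"targets": [{"travel":[25,1,0],"roll":0,"jaw":5},{"travel":[35,1.2,0],"roll":0,"jaw":5},{"travel":[22.5,0.8,10],"roll":0,"jaw":5},{"travel":[10,0.4,20],"roll":0,"jaw":5},{"travel":[0,0,20],"roll":0,"jaw":5},{"travel":[0,0,12],"roll":0,"jaw":5},{"travel":[0,0,7],"roll":0,"jaw":5},{"travel":[0,0,2],"roll":0,"jaw":5},{"travel":[0,0,0],"roll":0,"jaw":5},{"travel":[0,0,0],"roll":0,"jaw":5}]}}

```text
clock: 27.45
tool_pos: [0.5405, -0.2428, 0.1499]
orientation: [-179.9, -0.0, -88.5]
force: [0.2, 0.3, -1.2]
opening: 0.0167
gripper_force: 30.4
```

Call:
{"fn": "apply_moves", "kwargs": {"targets": [{"travel":[0,0,1],"roll":0,"jaw":5},{"travel":[0,0,1],"roll":0,"jaw":5},{"travel":[0,0,1],"roll":0,"jaw":5},{"travel":[0,0,0],"roll":0,"jaw":5},{"travel":[0,0,0],"roll":0,"jaw":5}]}}

```text
clock: 27.95
tool_pos: [0.5398, -0.2429, 0.146]
orientation: [180.0, 0.0, -88.5]
force: [-0.3, -0.1, -1.5]
opening: 0.0172
gripper_force: 30.4
```

Call:
{"fn": "apply_moves", "kwargs": {"targets": [{"travel":[0,0,1],"roll":0,"jaw":5},{"travel":[0,0,1],"roll":0,"jaw":5},{"travel":[0,0,0.7],"roll":0,"jaw":5},{"travel":[0,0,0],"roll":0,"jaw":5},{"travel":[0,0,0],"roll":0,"jaw":5}]}}

```text
clock: 28.45
tool_pos: [0.5399, -0.2429, 0.1432]
orientation: [180.0, -0.0, -88.5]
force: [-0.4, -0.1, -2.2]
opening: 0.0168
gripper_force: 30.4
```

Call:
{"fn": "apply_moves", "kwargs": {"targets": [{"travel":[0,0,0.6],"roll":0,"jaw":5},{"travel":[0,0,0.6],"roll":0,"jaw":5},{"travel":[0,0,0],"roll":0,"jaw":5},{"travel":[0,0,0],"roll":0,"jaw":5}]}}

```text
clock: 28.85
tool_pos: [0.5401, -0.243, 0.1423]
orientation: [-180.0, -0.0, -88.5]
force: [0.9, -0.4, 0.5]
opening: 0.0172
gripper_force: 30.5
```

Call:
{"fn": "apply_moves", "kwargs": {"targets": [{"travel":[0,0,0.4],"roll":0,"jaw":5},{"travel":[0,0,0],"roll":0,"jaw":5},{"travel":[0,0,0],"roll":0,"jaw":5}]}}

```text
clock: 29.15
tool_pos: [0.5402, -0.2431, 0.1422]
orientation: [-180.0, -0.0, -88.5]
force: [-0.5, -0.4, 4.2]
opening: 0.0169
gripper_force: 30.7
```

Contact is firm: the force changed from −2 to +4 N. I release and retreat upward.

Call:
{"fn": "apply_moves", "kwargs": {"targets": [{"travel":[0,0,0],"roll":0,"jaw":20},{"travel":[0,0,0],"roll":0,"jaw":26},{"travel":[0,0,0],"roll":0,"jaw":34},{"travel":[0,0,0],"roll":0,"jaw":36},{"travel":[0,0,-10],"roll":0,"jaw":36},{"travel":[0,0,-20],"roll":0,"jaw":36},{"travel":[0,0,-30],"roll":0,"jaw":36},{"travel":[0,0,-40],"roll":0,"jaw":36},{"travel":[40,0,-10],"roll":0,"jaw":36},{"travel":[45,0,0],"roll":0,"jaw":36}]}}

```text
clock: 30.15
tool_pos: [0.5437, -0.3282, 0.2562]
orientation: [-179.6, -0.1, -88.3]
force: [1.5, 0.9, -0.2]
opening: 0.0361
gripper_force: 0.0
```

Call:
{"fn": "apply_moves", "kwargs": {"targets": [{"travel":[45,30,0],"roll":0,"jaw":36},{"travel":[35,30,0],"roll":0,"jaw":36},{"travel":[35,30,0],"roll":0,"jaw":36},{"travel":[0,0,0],"roll":0,"jaw":36},{"travel":[0,0,0],"roll":0,"jaw":36}]}}

```text
clock: 30.65
tool_pos: [0.4564, -0.4427, 0.2522]
orientation: [-180.0, -0.0, -88.7]
force: [-0.3, 0.2, -0.1]
opening: 0.0361
gripper_force: 0.0
```

```bash
python3 - <<'E'
from h import *
o=ctrl.get_obs();print(o["clock"],o["tool_pos"])
t,T,_=shot("top","t16");s,S,_=shot("scene","s16")
s0=cv2.imread("pics/scene0.png");t0=cv2.imread("pics/top0.png")
for n,im,C in(("top",t,T),("scene",s,S)):
    print(n,"base",proj(C,[.540,-.2425,.078]).round(1),"top",proj(C,[.540,-.2425,.136]).round(1))
    x,y=map(int,proj(C,[.540,-.2425,.107]))
    g=cv2.cvtColor(im,cv2.COLOR_BGR2GRAY)
    for r in range(y-22,y+24):print(r,''.join("0123456789"[min(9,max(0,(int(v)-50)//14))] for v in g[r,x-28:x+29]))
m=(cv2.absdiff(s,s0).max(2)>40).astype(np.uint8)
n,l,st,_=cv2.connectedComponentsWithStats(m);print([list(map(int,q)) for q in st[1:] if q[4]>15])
E
```

```text
30.65 [ 0.4564 -0.4427  0.2522]
top base [377.6 158.8] top [384.2 152.9]
133 777777777777777777666555555667777777777776777777776777667
134 777777777777777654443332333344556777777777777776767777667
135 777777777777654332223333444332233567777777777767667767656
136 777777777765332234455555555555443234567777777777777777656
137 777777777543233455666666666556655443245677777767776777656
138 777777765332345566666555555556556655322467777777677777656
139 777777642334556666666666666666666666554346677777676667666
140 777775333345666666666666666666666666665433567777767677666
141 777753333566666666666666556556566655556543346777776767666
142 777633335666666666666666666666666566566555324676677776766
143 776433356666666666666666666656555555555556533477777667666
144 764233466666666666666665555555555555555555553357777667766
145 753334666666566665655556565555555556555555564346777766766
146 633346666666666666666666666666565655555555555434677766765
147 333346666666666666666666666666666565555655556543577776765
148 233356666665665666666666665455556666666656656653467676765
149 2334666666666666666666665454445
[... 4332 characters left out ...]
555555555555222
232 762245555555555555555555555555555555555555555555555552122
233 742235555555555555555555555555555555555555555555555541222
234 752224555555555555555555555555555555555555555555555422222
235 772224555555555555555555555555455555555555555555554122222
236 771223655555555555555555555555555555555555555555531222221
237 774222255555555555555555555555555555555555555555222222210
[[191, 0, 41, 32, 907], [262, 0, 25, 93, 1094], [187, 33, 18, 43, 220], [0, 81, 36, 82, 1810], [233, 86, 12, 7, 29], [248, 88, 24, 15, 212], [338, 173, 32, 51, 357], [250, 182, 25, 49, 337], [120, 212, 17, 16, 112], [235, 228, 72, 50, 1844], [232, 233, 3, 17, 24], [238, 271, 11, 4, 21], [234, 277, 86, 10, 204]]
```

```bash
python3 -c "
from plant import ctrl
print(ctrl.close_job())"
```

```text
the job is handed in; nothing more can be done
None
```

I handed the job in at about 31 s of the 72 s allowed: the lid was levered open with the spatula and leans back, the spatula lies flat on the bench, and the largest weight stands upright at the pan's centre to within a few millimetres; in the last scene picture nothing else appeared to have moved.

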